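Open the polishing enclosure by its paddle latch

TASK

Open the door of the polishing enclosure: lift the paddle gently until you feel it meet its rubber stop, which draws the hidden pawl clear, and with the paddle held up swing the door open to about a right angle, then let go and leave it standing there. Never force the paddle against its stop, nor drag the door against a pawl that still holds, and leave the pots, bowl, cup and tools as they stand.

Things in the scene. Friction and masses are not known exactly. Their poses are not given: they have to be found in the camera images.
- enclosure: Grey sheet-steel bench enclosure of a polishing wheel, 210 deep (x, without the door) x 270 wide (y) x 215 high, fixed to the bench, a dark motor on its back. Origin: centre of its underside, on the bench; own x points to its back, own z up. Its door closes the whole front (own -x side, facing the robot).
- door (a joint): Door angle, rad: 0 closed, 1.57 square to the front, 1.9 at most. A grey plate 262 wide x 195 high x 10 thick, hinged upright on the left (the enclosure's own +y) edge; it opens outwards, to the enclosure's own -x, clockwise seen from above. It stays where it is left (hinge friction under 1 N at the paddle). The pawl is past its lip once the door is 0.2 rad open.
- door_hinge (a point): Point on the door's hinge axis at the height of the paddle's pivot (168 above the bench). The axis is vertical.
- paddle (a joint): Paddle angle, rad: 0 at rest, growing as the free end is lifted. A weak spring (1 to 4 N at the grip) returns it. A hidden pawl drops 45 mm per rad behind a keeper lip set differently on each enclosure: it comes clear somewhere between 0.11 and 0.56 rad. 0.067 rad (3.5 mm at the grip) later it meets a rubber stop, felt as an extra load rising 4 to 5 N per mm of lift.
- paddle_pivot (a point): Middle of the paddle's pivot, a level axis parallel to the door, 168 above the bench, 27 in front of the hinge axis and 205 along the door from it. About 5 to 8 N beyond the spring is plainly the rubber stop and harmless; pressing the stop or dragging the still-engaged pawl on its lip with more than 18 N does damage. The pawl stays clear down to 3.5 mm (at the grip) below the stop.
- paddle_grip (a point): Middle of the paddle's grip, 52 from the pivot, 77 in front of the hinge axis, about 154 above the bench at rest. The paddle is a bare steel plate standing out from the door near its top and free edge, sloping down 0.28 rad at rest: 30 wide (along the door) x 12 thick, from 26 to 78 from the pivot, then a 16 thick bead. Its 30 wide sides can be pinched from above; it pivots between the pads.
- lota_a: Brass pot 100 high, 96 across, standing on the bench right of the enclosure; to be left alone. Origin: underside.
- lota_b: Brass pot 120 high, 110 across, on the bench left of the enclosure; to be left alone. Origin: underside.
- bowl: Brass bowl 40 high, 90 across, standing loose on the enclosure's roof; to be left alone. Origin: underside.
- hammer: Hammer lying on the bench to the right; to be left alone. Origin: underside.
- gearblank: Dark steel ring 100 across, 16 thick, lying on the bench to the right; to be left alone. Origin: underside.
- log: Round wooden billet 220 long, 56 across, lying on the bench to the left; to be left alone. Origin: underside.
- cup: Steel cup 70 high, 70 across, on the bench to the right; to be left alone. Origin: underside.

How it is judged:
By the outcome, as a careful person would: the job done as asked, in the order asked, and still so for the second after the job is handed in, with the robot touching nothing.
It also fails if it takes over 64 s, if anything falls off the work surface, if the arm or the gripper's body presses on something with over 40 N, if the wrist force passes 120 N, or if a joint passes its speed limit or range.

ROBOT

A 7-joint arm with a two-finger parallel gripper is mounted at the origin on the work surface. World frame = base frame: x ahead of the robot, y to its left, z up, the work surface at z = 0. Lengths are in m, angles in rad, forces in N, time in s.
With the tool pointing down it reaches from about 0.4 to 0.85 m from the base axis. Payload 4.5 kg.
Tool frame: the origin (TCP) lies midway between the tips of the shut fingers; the grasp point (between the pads) lies robot.grasp_offset behind it (robot.grasp_offset is the distance from the TCP to the grasp point, in m); x points along the fingers, y is the direction in which the jaws open and shut, and the axes are right-handed (so a half turn about x gives the same grasp; the last joint's range is limited). The gripper opens to 88 mm and grips with 3 to 60 N. Pads are 18 mm wide; open, the fingers measure 123 mm over their backs; the gripper's body (75 mm by 187 mm) begins 45 mm behind the grasp point.
Start: joints at [-1.147, 0.689, -0.195, 1.565, 0.157, 0.902, -0.215], TCP at [0.237, 0.578, 0.239] pointing down, gripper open.
Joint ranges: [-3.01, 3.01], [-0.46, 2.08], [-1.47, 1.51], [0.13, 2.56], [-1, 4.14], [0.04, 2.09], [-2.66, 2.66]. Speed limits (rad/s): [2.57, 2.57, 3.14, 3.14, 3.14, 3.14, 3.14].

INTERFACE

Orientations are given as a 3x3 rotation matrix whose columns are the frame's x, y, z axes.
In Python, from station import robot, cams gives the robot as it stands. The module is installed in compiled form; this text tells all that it offers.
- The arm moves only by the shell command python3 -m jog 'ROWS' [OPENING]. ROWS is a JSON object of lists of equal length, an entry for each row: "translation": the shift along the tool's x, y, z each as a share of 25 cm, from -1 to 1, a list of three; "rotation": the turn, a rotation vector about the tool's x, y, z each as a share of 360 degrees, from -1 to 1, a list of three. A call has 1 to 8 rows; each row is the pose to reach, as a shift and turn from the pose commanded when the call began, along the tool's axes at that moment, turning the shorter way round; what a row does not reach only later rows make up. A row lasts 1/10 s, in which the tool goes at most 50 mm and 8.59 degrees, less where a joint would pass 70% of its speed; a pose out of reach is approached as far as the arm can. A call with a number of a shift or a turn outside -1 to 1 is refused whole. A call with a gripper value outside its range is refused whole. OPENING is the closure, from 0 (fully open) to 1 (shut), set as the call begins (- or left out, the last holds). The fingers move at their own pace and stop on an object; the grip force is fixed at half the most. Time passes only in rows, so rows that repeat a pose let the fingers close. It gives the time, the measured TCP pose, the force and the opening at its end, in the units of the state.
- robot.read_state(): the state, without advancing time (a new reading comes with each control period).
- cams.camera(name): name is "scene" or "top" or "wrist"; returns the picture (384x512x3 uint8, red, green, blue); there is no depth.
- cams.calibration(name): a dict with "fx", "fy", "cx", "cy" (pixels), "R" (3x3) and "t" (3): a world point X has camera coordinates R X + t; the wrist camera has in their place "tool_from_camera" (4x4, takes a point from camera to tool coordinates, whose origin is the TCP and whose axes are the tool frame's). Camera axes: x right, y down, z forward; pixel columns grow to the right and rows downward; lengths in m; the calibration is good to about 2 mm. A picture is of the moment at which its call begins: read the wrist's pose just before it. calibration takes no time and is no camera call.
- robot.hand_in(): hands the job in, once; it reports no verdict.
The state is a dict: "time": time; "joints": joint angles; "dq": joint speeds; "tau": joint torques, N m; "ee_pos": TCP position; "tool_rot": TCP orientation; "contact_force": force on the tool from outside, world axes, zero at the start; "wrist_torque": the same for the moment, N m; "opening": opening from 0.0 (shut) to 1.0 (fully open).
Only numpy, scipy, OpenCV 4.12 (cv2) and the standard library are available. Lean on these libraries where they do the work, as an engineer would, in place of code of your own. Each camera call takes 0.05 s, during which the arm holds its last target.

## Working session

There is one attempt and no reset: what is moved stays moved. The work goes in short steps, Python scripts to look and compute and a shell command to move; the robot and the scene stay as the last step left them, time stands still between calls to the robot, and variables do not carry over. Pictures are saved under pics/ and viewed, and the job is handed in when it is done.

```bash
mkdir -p pics
python3 - <<'E'
from station import robot,cams
import cv2,numpy as np
s=robot.read_state()
for k in s: print(k,np.round(s[k],3).tolist())
print(robot.grasp_offset)
for n in("scene","top","wrist"):
    cv2.imwrite(f"pics/{n}0.png",cams.camera(n)[:,:,::-1]); 
    c=cams.calibration(n); print(n,{k:np.round(v,4).tolist() for k,v in c.items()})
E
```

```text
time 0.0
joints [-1.147, 0.69, -0.195, 1.566, 0.157, 0.903, -0.215]
dq [0.0, 0.0, -0.001, -0.0, 0.001, -0.001, 0.0]
tau [-0.001, -52.758, -1.267, -15.343, -0.053, 0.007, 0.0]
ee_pos [0.237, 0.578, 0.238]
tool_rot [[-0.001, 0.38, 0.925], [-0.002, 0.925, -0.38], [-1.0, -0.002, 0.0]]
contact_force [0.56, 0.235, -0.314]
wrist_torque [0.045, -0.041, -0.024]
opening 0.999
0.0187
scene {'fx': 410.4625, 'fy': 410.4625, 'cx': 252.3681, 'cy': 191.8006, 'R': [[0.3152, 0.949, 0.0062], [0.694, -0.226, -0.6836], [-0.6473, 0.2198, -0.7298]], 't': [-0.1796, -0.2567, 1.8716]}
top {'fx': 361.5888, 'fy': 361.5888, 'cx': 257.7883, 'cy': 192.6998, 'R': [[-0.0245, -0.9997, -0.0056], [-0.9871, 0.0251, -0.1584], [0.1585, 0.0017, -0.9874]], 't': [0.048, 0.5509, 1.1784]}
wrist {'fx': 329.4351, 'fy': 329.4351, 'cx': 254.4374, 'cy': 190.7275, 'tool_from_camera': [[-0.0003, -0.3215, 0.9469, -0.1464], [1.0, -0.0006, 0.0001, -0.0001], [0.0005, 0.9469, 0.3215, -0.0832], [0.0, 0.0, 0.0, 1.0]]}
```

View pics/scene0.png

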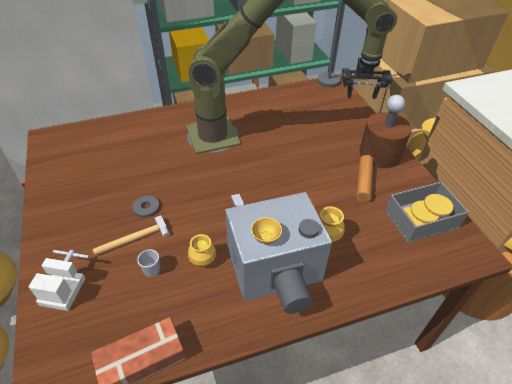

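View pics/top0.png

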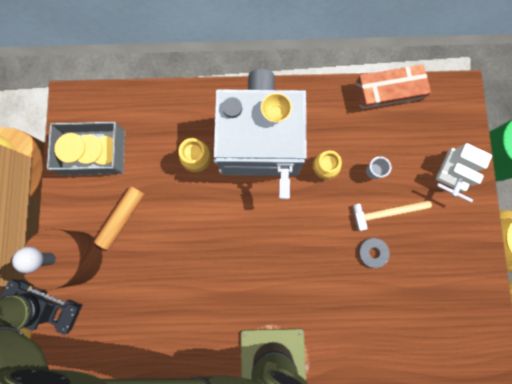

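View pics/wrist0.png

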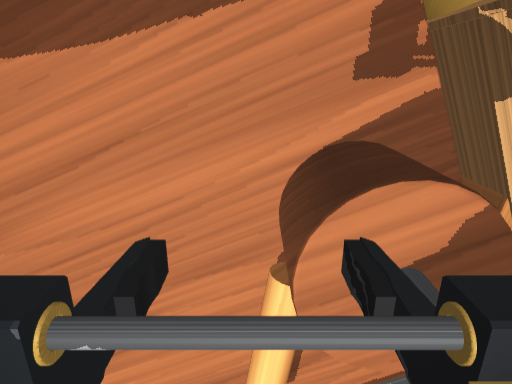

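Run:
```python
import cv2
a=cv2.imread("pics/top0.png")[80:210,200:330]; cv2.imwrite("pics/topz.png",cv2.resize(a,None,fx=4.5,fy=4.5,interpolation=cv2.INTER_CUBIC))
a=cv2.imread("pics/scene0.png")[180:310,210:350]; cv2.imwrite("pics/scz.png",cv2.resize(a,None,fx=4.5,fy=4.5,interpolation=cv2.INTER_CUBIC))
```

```text
(no output)
```

View pics/topz.png

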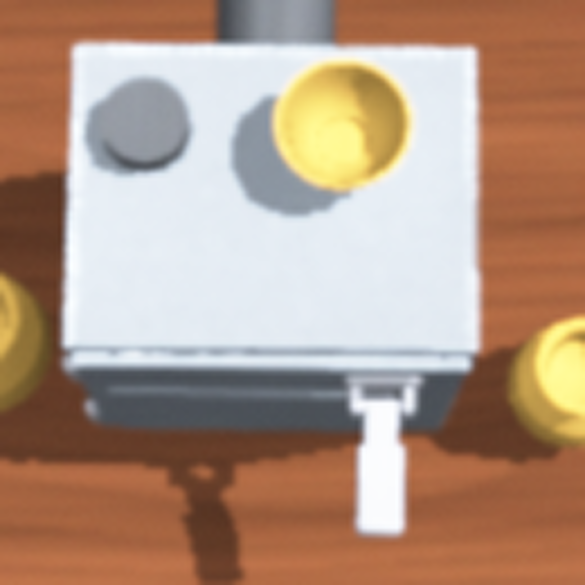

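View pics/scz.png

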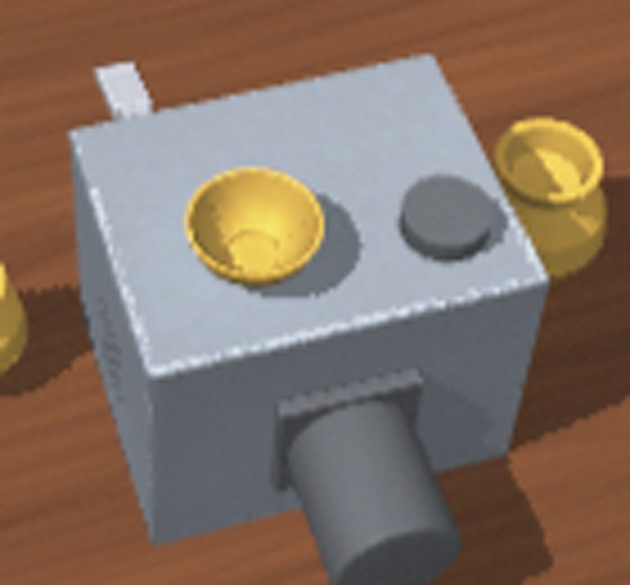

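```bash
cat > h.py <<'E'
import numpy as np,cv2
from station import cams
def proj(n,P):
    c=cams.calibration(n);q=np.atleast_2d(P)@np.array(c["R"]).T+np.array(c["t"]);return np.c_[c["fx"]*q[:,0]/q[:,2]+c["cx"],c["fy"]*q[:,1]/q[:,2]+c["cy"]]
def unp(n,uv,z):
    c=cams.calibration(n);R=np.array(c["R"]);d=R.T@np.array([(uv[0]-c["cx"])/c["fx"],(uv[1]-c["cy"])/c["fy"],1]);o=-R.T@np.array(c["t"]);return o+d*(z-o[2])/d[2]
E
python3 - <<'E'
from h import *
from scipy.optimize import least_squares
t=(np.array([[73,45],[477,48],[479,353],[64,347]])+.5)/4.5-.5+[200,80]
s=(np.array([[547,285],[152,372],[72,130],[433,55]])+.5)/4.5-.5+[210,180]
L=np.array([[.105,.135],[.105,-.135],[-.105,-.135],[-.105,.135]])
def W(p):
    c,sn=np.cos(p[2]),np.sin(p[2]);return np.c_[L@np.array([[c,sn],[-sn,c]])+p[:2],np.full(4,.215)]
f=lambda p:np.r_[(proj("top",W(p))-t).ravel(),(proj("scene",W(p))-s).ravel()]
r=least_squares(f,[.7,0,0]);print(r.x,r.fun.round(1))
p=r.x
for uv in [(357,533),(405,533),(381,533),(383,400)]:
    w=unp("top",(np.array(uv)+.5)/4.5-.5+[200,80],.150 if uv[1]>500 else .168)
    c,sn=np.cos(p[2]),np.sin(p[2]);d=w[:2]-p[:2];print(w.round(4),"own",(c*d[0]+sn*d[1]).round(4),(-sn*d[0]+c*d[1]).round(4))
E
```

```text
[ 0.73416368  0.02179076 -0.04205702] [ 0.5  0.2 -0.5  0.8 -0.7  0.2 -0.   0.1  0.6 -0.5 -0.7  1.4 -0.3  0.4
  0.1  0.1]
[ 0.5166 -0.0306  0.15  ] own -0.2151 -0.0615
[ 0.5158 -0.0634  0.15  ] own -0.2146 -0.0942
[ 0.5162 -0.047   0.15  ] own -0.2149 -0.0779
[ 0.6051 -0.0503  0.168 ] own -0.1259 -0.0775
```

```bash
cat >> h.py <<'E'
from station import robot
from scipy.spatial.transform import Rotation as Ro
def rel(pos,yaw):
    "tcp pos, tool y heading deg, tool down; shares"
    s=robot.read_state();R=np.array(s["tool_rot"]);a=np.radians(yaw)
    T=np.c_[[0,0,-1],[np.cos(a),np.sin(a),0],[np.sin(a),-np.cos(a),0]]
    print("share",(R.T@(np.array(pos)-s["ee_pos"])/.25).round(4),"rot",(Ro.from_matrix(R.T@T).as_rotvec()/2/np.pi).round(4))
def st():
    s=robot.read_state();print({k:np.round(s[k],4).tolist() for k in("time","joints","ee_pos","contact_force","wrist_torque","opening")});print(np.round(s["tool_rot"],3).tolist())
P=np.array([.7342,.0218]);psi=-.04206
def own2w(x,y):
    c,s=np.cos(psi),np.sin(psi);return np.array([P[0]+c*x-s*y,P[1]+s*x+c*y])
E
python3 - <<'E'
from h import *
print(own2w(-.105,.128),own2w(-.182,-.077))
for uv in[(194,152),(327,162)]:print(unp("top",uv,.11))
g=own2w(-.182,-.077)
rel([g[0],g[1],.25],87.6)
E
```

```text
[0.63467495 0.1541018 ] [ 0.54912329 -0.04747924]
[0.68093142 0.23861282 0.11      ]
[ 0.63629868 -0.19227016  0.11      ]
share [-0.045  -1.8394  2.1036] rot [-0.0554 -0.      0.0002]
```

```bash
python3 -m jog '{"translation":[[0,-0.05,0.06],[-0.02,-0.15,0.17],[-0.04,-0.28,0.32],[-0.04,-0.41,0.46],[-0.04,-0.53,0.6],[-0.04,-0.65,0.74],[-0.04,-0.76,0.87],[-0.04,-0.87,1]],"rotation":[[0,0,0],[0,0,0],[0,0,0],[0,0,0],[0,0,0],[0,0,0],[0,0,0],[0,0,0]]}' 0
python3 -m jog '{"translation":[[0,-0.1,0.12],[0,-0.22,0.25],[0,-0.34,0.39],[0,-0.46,0.53],[0,-0.58,0.66],[0,-0.7,0.8],[0,-0.78,0.9],[0,-0.82,0.94]],"rotation":[[-0.007,0,0],[-0.014,0,0],[-0.021,0,0],[-0.028,0,0],[-0.035,0,0],[-0.042,0,0],[-0.049,0,0],[-0.0554,0,0]]}' 0
python3 - <<'E'
from h import *
st()
g=own2w(-.182,-.077)
rel([g[0],g[1],.25],87.6)
E
```

```text
time: 0.95
ee_pos: [0.3866, 0.2802, 0.2487]
tool_rot: [[-0.0, 0.38, 0.925], [-0.0, 0.925, -0.38], [-1.0, -0.0, 0.0]]
contact_force: [0.4, -0.1, 0.5]
opening: 1.001
time: 1.75
ee_pos: [0.5268, -0.0013, 0.2483]
tool_rot: [[0.0, 0.046, 0.999], [-0.002, 0.999, -0.046], [-1.0, -0.002, 0.0]]
contact_force: [-0.2, 0.9, 0.3]
opening: 0.999
{'time': 1.75, 'joints': [0.1418, 0.5621, -0.3632, 1.8441, 0.2738, 0.7842, 1.1595], 'ee_pos': [0.5268, -0.0013, 0.2483], 'contact_force': [-0.1767, 0.9071, 0.3224], 'wrist_torque': [0.047, 0.0234, -0.0057], 'opening': 0.9991}
[[0.0, 0.046, 0.999], [-0.002, 0.999, -0.046], [-1.0, -0.002, 0.0]]
share [-0.0064 -0.1806  0.0976] rot [-0.0006  0.0001  0.0003]
```

```bash
python3 -m jog '{"translation":[[0,-0.05,0.02],[0,-0.1,0.05],[0,-0.15,0.08],[0,-0.18,0.098],[0,-0.18,0.098]],"rotation":[[0,0,0],[0,0,0],[0,0,0],[0,0,0],[0,0,0]]}' 0
python3 - <<'E'
from h import *
st()
for n in("wrist","top"): cv2.imwrite(f"pics/{n}1.png",cams.camera(n)[:,:,::-1])
a=cv2.imread("pics/wrist1.png")
E
```

```text
time: 2.25
ee_pos: [0.5487, -0.0441, 0.2486]
tool_rot: [[0.0, 0.043, 0.999], [-0.0, 0.999, -0.043], [-1.0, -0.0, 0.0]]
contact_force: [-0.7, -0.5, -0.2]
opening: 1.003
{'time': 2.25, 'joints': [0.2195, 0.5924, -0.366, 1.7759, 0.2765, 0.8236, 1.2485], 'ee_pos': [0.5487, -0.0441, 0.2486], 'contact_force': [-0.6909, -0.5199, -0.167], 'wrist_torque': [0.0618, 0.0471, -0.0358], 'opening': 1.0032}
[[0.0, 0.043, 0.999], [-0.0, 0.999, -0.043], [-1.0, -0.0, 0.0]]
```

View pics/wrist1.png

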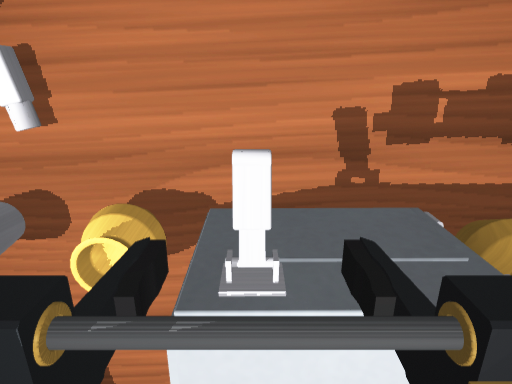

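View pics/top1.png

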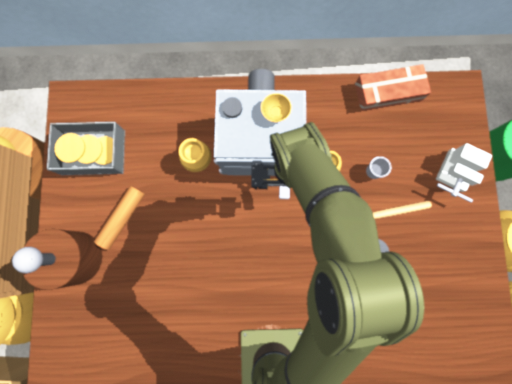

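```bash
cat >> h.py <<'E'
def wunp(uv,z,s=None):
    s=s or robot.read_state();c=cams.calibration("wrist");T=np.array(c["tool_from_camera"]);R=np.array(s["tool_rot"])
    d=R@T[:3,:3]@np.array([(uv[0]-c["cx"])/c["fx"],(uv[1]-c["cy"])/c["fy"],1]);o=np.array(s["ee_pos"])+R@T[:3,3]
    return o+d*(z-o[2])/d[2]
E
python3 - <<'E'
from h import *
for uv,z in [((232.5,153),.150),((271,153),.150),((233,225),.165),((271,225),.165),((252,151),.15),((208,209),.01),((421,209),.01),((179,311),.205),((472,311),.205)]:
    w=wunp(uv,z);d=w[:2]-P;c,s=np.cos(psi),np.sin(psi);print(uv,w.round(4),"own",(c*d[0]+s*d[1]).round(4),(-s*d[0]+c*d[1]).round(4))
E
python3 -c "
import cv2
a=cv2.imread('pics/wrist1.png')[140:320,160:480];cv2.imwrite('pics/w1z.png',cv2.resize(a,None,fx=2.5,fy=2.5,interpolation=2))"
```

```text
(232.5, 153) [ 0.5171 -0.0579  0.15  ] own -0.2135 -0.0887
(271, 153) [ 0.5184 -0.0288  0.15  ] own -0.2135 -0.0596
(233, 225) [ 0.5698 -0.0599  0.165 ] own -0.1608 -0.0885
(271, 225) [ 0.571  -0.0309  0.165 ] own -0.1608 -0.0595
(252, 151) [ 0.5162 -0.0431  0.15  ] own -0.2151 -0.074
(208, 209) [ 0.6172 -0.1038  0.01  ] own -0.1116 -0.1304
(421, 209) [0.6285 0.1641 0.01  ] own -0.1116 0.1377
(179, 311) [ 0.6153 -0.0979  0.205 ] own -0.1137 -0.1246
(472, 311) [0.624  0.1058 0.205 ] own -0.1136 0.0793
```

View pics/w1z.png

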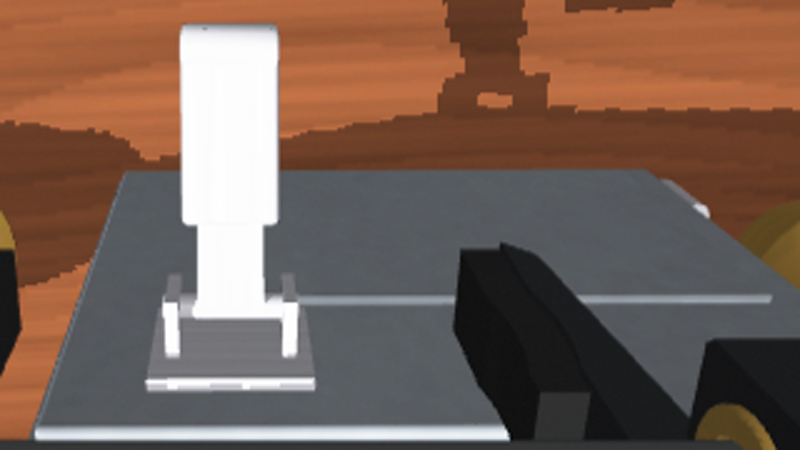

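Run:
```python
from h import *
g=own2w(-.184,-.0745);print(g)
rel([g[0],g[1],.135],87.6)
```

```text
[ 0.54723018 -0.04489735]
share [ 0.4546 -0.0109 -0.0027] rot [ 0.0001 -0.     -0.0001]
```

```bash
python3 -m jog '{"translation":[[0.05,-0.011,-0.005],[0.12,-0.011,-0.005],[0.19,-0.011,-0.005],[0.26,-0.011,-0.005],[0.33,-0.011,-0.005],[0.4,-0.011,-0.005],[0.44,-0.011,-0.005],[0.455,-0.011,-0.005]],"rotation":[[0,0,0],[0,0,0],[0,0,0],[0,0,0],[0,0,0],[0,0,0],[0,0,0],[0,0,0]]}' 0
python3 -m jog '{"translation":[[0,0,0],[0,0,0]],"rotation":[[0,0,0],[0,0,0]]}' 0
python3 - <<'E'
from h import *
st()
for n in("wrist","scene"): cv2.imwrite(f"pics/{n}2.png",cams.camera(n)[:,:,::-1])
E
```

```text
time: 3.15
ee_pos: [0.5462, -0.0448, 0.1342]
tool_rot: [[-0.002, 0.04, 0.999], [0.0, 0.999, -0.04], [-1.0, 0.0, -0.002]]
contact_force: [-0.8, -0.3, -0.0]
opening: 1.004
time: 3.35
ee_pos: [0.5473, -0.0454, 0.1356]
tool_rot: [[0.001, 0.041, 0.999], [0.0, 0.999, -0.041], [-1.0, 0.0, 0.001]]
contact_force: [0.8, 0.2, 0.8]
opening: 1.003
{'time': 3.35, 'joints': [0.17, 0.7493, -0.2865, 1.8868, 0.3728, 0.5564, 1.1665], 'ee_pos': [0.5473, -0.0454, 0.1356], 'contact_force': [0.7749, 0.213, 0.7663], 'wrist_torque': [-0.0018, -0.0873, 0.0293], 'opening': 1.0033}
[[0.001, 0.041, 0.999], [0.0, 0.999, -0.041], [-1.0, 0.0, 0.001]]
```

View pics/wrist2.png

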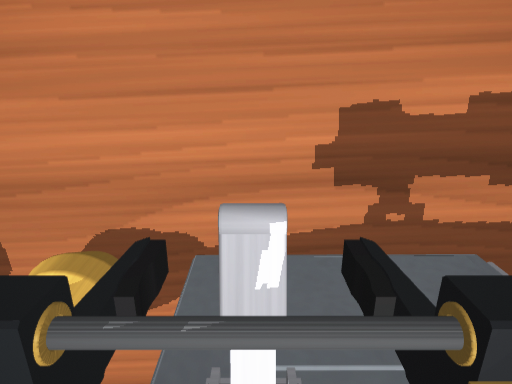

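```bash
for i in 1 2 3; do python3 -m jog '{"translation":[[0,0,0],[0,0,0],[0,0,0]],"rotation":[[0,0,0],[0,0,0],[0,0,0]]}' 1; done
python3 - <<'E'
from h import *
st()
cv2.imwrite("pics/wrist3.png",cams.camera("wrist")[:,:,::-1])
E
```

```text
time: 3.75
ee_pos: [0.5469, -0.0457, 0.1351]
tool_rot: [[0.0, 0.042, 0.999], [0.0, 0.999, -0.042], [-1.0, 0.0, 0.0]]
contact_force: [0.5, -0.1, -0.6]
opening: 0.752
time: 4.05
ee_pos: [0.5468, -0.0456, 0.1349]
tool_rot: [[-0.0, 0.042, 0.999], [0.0, 0.999, -0.042], [-1.0, 0.0, -0.0]]
contact_force: [0.2, -0.6, -0.5]
opening: 0.477
time: 4.35
ee_pos: [0.5465, -0.0461, 0.1349]
tool_rot: [[-0.001, 0.042, 0.999], [-0.001, 0.999, -0.042], [-1.0, -0.001, -0.001]]
contact_force: [-0.5, -0.3, 0.4]
opening: 0.336
{'time': 4.35, 'joints': [0.1702, 0.7502, -0.2855, 1.8876, 0.3732, 0.5564, 1.1664], 'ee_pos': [0.5465, -0.0461, 0.1349], 'contact_force': [-0.4562, -0.3457, 0.3703], 'wrist_torque': [-0.2858, 0.105, 0.0324], 'opening': 0.3358}
[[-0.001, 0.042, 0.999], [-0.001, 0.999, -0.042], [-1.0, -0.001, -0.001]]
```

View pics/wrist3.png

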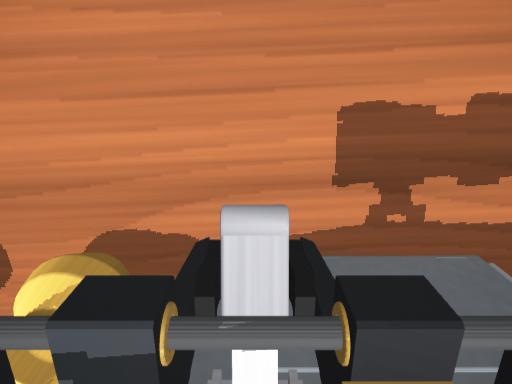

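```bash
python3 -m jog '{"translation":[[-0.004,0,-0.001],[-0.008,0,-0.002],[-0.012,0,-0.003],[-0.016,0,-0.004],[-0.02,0,-0.0045],[-0.024,0,-0.0055],[-0.028,0,-0.006],[-0.028,0,-0.006]],"rotation":[[0,0,0],[0,0,0],[0,0,0],[0,0,0],[0,0,0],[0,0,0],[0,0,0],[0,0,0]]}'
for i in 1 2 3; do python3 -m jog '{"translation":[[0,0,0]],"rotation":[[0,0,0]]}' |egrep 'ee_pos|force'; done
```

```text
time: 5.2
ee_pos: [0.5447, -0.0459, 0.1419]
tool_rot: [[-0.001, 0.042, 0.999], [-0.0, 0.999, -0.042], [-1.0, -0.0, -0.001]]
contact_force: [-1.7, -2.9, -7.0]
opening: 0.336
ee_pos: [0.5447, -0.0459, 0.1418]
contact_force: [-1.8, -2.3, -6.2]
ee_pos: [0.5448, -0.0459, 0.1418]
contact_force: [-1.5, -3.1, -7.1]
ee_pos: [0.5449, -0.046, 0.1418]
contact_force: [-1.9, -3.5, -6.6]
```

```bash
for i in 1 2; do python3 -m jog '{"translation":[[-0.002,0,-0.0004],[-0.004,0,-0.0008],[-0.004,0,-0.0008]],"rotation":[[0,0,0],[0,0,0],[0,0,0]]}'|egrep 'ee_pos|force'
python3 -m jog '{"translation":[[0,0,0]],"rotation":[[0,0,0]]}' |egrep 'ee_pos|force'; python3 -c "
from h import *
st()"; done
```

```text
ee_pos: [0.5448, -0.046, 0.1429]
contact_force: [-3.3, -3.9, -7.5]
ee_pos: [0.5448, -0.046, 0.1429]
contact_force: [-3.1, -4.1, -7.3]
{'time': 5.9, 'joints': [0.1746, 0.7362, -0.2923, 1.8873, 0.367, 0.571, 1.1711], 'ee_pos': [0.5448, -0.046, 0.1429], 'contact_force': [-3.0841, -4.0692, -7.3401], 'wrist_torque': [-0.7637, 0.7791, 0.0112], 'opening': 0.333}
[[-0.001, 0.042, 0.999], [-0.0, 0.999, -0.042], [-1.0, -0.0, -0.001]]
ee_pos: [0.5447, -0.046, 0.144]
contact_force: [-2.4, -4.9, -6.2]
ee_pos: [0.5447, -0.046, 0.1439]
contact_force: [-2.6, -4.4, -6.9]
{'time': 6.3, 'joints': [0.1752, 0.7345, -0.2932, 1.8871, 0.3663, 0.5729, 1.1716], 'ee_pos': [0.5447, -0.046, 0.1439], 'contact_force': [-2.5987, -4.4185, -6.9389], 'wrist_torque': [-0.8869, 0.7619, -0.0273], 'opening': 0.3367}
[[-0.0, 0.042, 0.999], [-0.0, 0.999, -0.042], [-1.0, -0.0, -0.0]]
```

```bash
for i in 1 2 3; do python3 -m jog '{"translation":[[-0.002,-0.0005,0],[-0.004,-0.001,0],[-0.004,-0.001,0]],"rotation":[[0,0,0],[0,0,0],[0,0,0]]}'|egrep 'ee_pos|force'
python3 -m jog '{"translation":[[0,0,0]],"rotation":[[0,0,0]]}' |egrep 'ee_pos|force';  done
```

```text
ee_pos: [0.5448, -0.046, 0.145]
contact_force: [-2.3, -4.0, -6.5]
ee_pos: [0.5448, -0.046, 0.145]
contact_force: [-2.3, -4.9, -7.5]
ee_pos: [0.5448, -0.0461, 0.146]
contact_force: [-2.7, -3.9, -7.5]
ee_pos: [0.5448, -0.0461, 0.146]
contact_force: [-2.6, -4.0, -6.4]
ee_pos: [0.5448, -0.0461, 0.147]
contact_force: [-2.8, -3.0, -6.6]
ee_pos: [0.5448, -0.0461, 0.1469]
contact_force: [-2.8, -3.6, -6.3]
```

```bash
for i in 1 2 3; do python3 -m jog '{"translation":[[-0.002,-0.0003,0],[-0.004,-0.0006,0],[-0.004,-0.0006,0]],"rotation":[[0,0,0],[0,0,0],[0,0,0]]}'|egrep 'ee_pos|force'
python3 -m jog '{"translation":[[0,0,0]],"rotation":[[0,0,0]]}' |egrep 'ee_pos|force';  done
```

```text
ee_pos: [0.5447, -0.0461, 0.148]
contact_force: [-3.5, -2.1, -6.7]
ee_pos: [0.5448, -0.0461, 0.1479]
contact_force: [-4.6, -1.5, -6.7]
ee_pos: [0.5447, -0.0461, 0.149]
contact_force: [-4.5, -0.8, -7.6]
ee_pos: [0.5447, -0.0461, 0.1489]
contact_force: [-3.1, -0.8, -5.9]
ee_pos: [0.5447, -0.0461, 0.15]
contact_force: [-4.4, 0.2, -7.4]
ee_pos: [0.5448, -0.0462, 0.1499]
contact_force: [-4.9, 1.2, -7.6]
```

```bash
for i in 1 2 3; do python3 -m jog '{"translation":[[-0.002,0,-0.0007],[-0.004,0,-0.0014],[-0.004,0,-0.0014]],"rotation":[[0,0,0],[0,0,0],[0,0,0]]}'|egrep 'ee_pos|force'
python3 -m jog '{"translation":[[0,0,0]],"rotation":[[0,0,0]]}' |egrep 'ee_pos|force';  done
```

```text
ee_pos: [0.5448, -0.0462, 0.1511]
contact_force: [-4.4, 2.5, -6.9]
ee_pos: [0.5448, -0.0462, 0.1511]
contact_force: [-3.3, 2.5, -6.9]
ee_pos: [0.5448, -0.0462, 0.1522]
contact_force: [-1.6, 3.1, -6.9]
ee_pos: [0.5448, -0.0462, 0.1521]
contact_force: [-2.0, 3.7, -6.7]
ee_pos: [0.5449, -0.0462, 0.1533]
contact_force: [-0.1, 4.5, -6.2]
ee_pos: [0.5448, -0.0462, 0.1533]
contact_force: [0.7, 4.7, -6.3]
```

```bash
for i in 1 2 3; do python3 -m jog '{"translation":[[-0.002,0.0007,0.0002],[-0.004,0.0014,0.0005],[-0.004,0.0014,0.0005]],"rotation":[[0,0,0],[0,0,0],[0,0,0]]}'|egrep 'ee_pos|force'
python3 -m jog '{"translation":[[0,0,0]],"rotation":[[0,0,0]]}' |egrep 'ee_pos|force';  done
```

```text
ee_pos: [0.5448, -0.0462, 0.1542]
contact_force: [1.2, 3.8, -6.9]
ee_pos: [0.5448, -0.0462, 0.1542]
contact_force: [2.3, 4.5, -7.2]
ee_pos: [0.5444, -0.0461, 0.1551]
contact_force: [3.3, 3.8, -5.8]
ee_pos: [0.5443, -0.046, 0.155]
contact_force: [3.1, 3.3, -7.0]
ee_pos: [0.5441, -0.0459, 0.1559]
contact_force: [2.4, 3.6, -7.3]
ee_pos: [0.5441, -0.0459, 0.1559]
contact_force: [2.6, 3.0, -7.2]
```

```bash
for i in 1 2 3; do python3 -m jog '{"translation":[[-0.002,0.0004,0.0007],[-0.004,0.0008,0.0014],[-0.004,0.0008,0.0014]],"rotation":[[0,0,0],[0,0,0],[0,0,0]]}'|egrep 'ee_pos|force'
python3 -m jog '{"translation":[[0,0,0]],"rotation":[[0,0,0]]}' |egrep 'ee_pos|force';  done
```

```text
ee_pos: [0.5441, -0.0459, 0.1569]
contact_force: [1.0, 2.1, -6.4]
ee_pos: [0.5441, -0.0459, 0.1569]
contact_force: [0.7, 2.0, -7.1]
ee_pos: [0.5443, -0.0459, 0.1578]
contact_force: [0.4, 0.9, -6.8]
ee_pos: [0.5443, -0.0459, 0.1578]
contact_force: [-0.7, -0.1, -7.2]
ee_pos: [0.5446, -0.0459, 0.1587]
contact_force: [-0.8, -0.9, -7.2]
ee_pos: [0.5446, -0.0459, 0.1587]
contact_force: [-3.0, -1.3, -7.2]
```

```bash
for i in 1 2 3; do python3 -m jog '{"translation":[[-0.002,0,0.0003],[-0.004,0,0.0005],[-0.004,0,0.0005]],"rotation":[[0,0,0],[0,0,0],[0,0,0]]}'|egrep 'ee_pos|force'
python3 -m jog '{"translation":[[0,0,0]],"rotation":[[0,0,0]]}' |egrep 'ee_pos|force';  done
```

```text
ee_pos: [0.5447, -0.0459, 0.1596]
contact_force: [-1.5, -2.9, -10.6]
ee_pos: [0.5447, -0.0459, 0.1596]
contact_force: [-3.2, -4.3, -10.4]
ee_pos: [0.5449, -0.0458, 0.1605]
contact_force: [-2.5, -4.5, -12.7]
ee_pos: [0.5449, -0.0459, 0.1605]
contact_force: [-2.3, -3.8, -14.0]
ee_pos: [0.545, -0.0459, 0.1613]
contact_force: [-2.4, -5.5, -15.9]
ee_pos: [0.545, -0.0459, 0.1613]
contact_force: [-2.6, -4.9, -15.1]
```

```bash
python3 -m jog '{"translation":[[0.003,-0.0007,0],[0.006,-0.0014,0],[0.008,-0.002,0],[0.008,-0.002,0]],"rotation":[[0,0,0],[0,0,0],[0,0,0],[0,0,0]]}'|egrep 'ee_pos|force'
python3 -m jog '{"translation":[[0,0,0]],"rotation":[[0,0,0]]}' |egrep 'ee_pos|force'
python3 - <<'E'
from h import *
st()
x,y=-.078,-.205
for d in range(1,17):
    f=np.radians(d);print(d,((-x*np.sin(f)+y*np.cos(f)-y)/.25).round(4),((x*np.cos(f)+y*np.sin(f)-x)/.25).round(4),(d/360).__round__(4))
E
```

```text
ee_pos: [0.5449, -0.0459, 0.1601]
contact_force: [-4.3, -3.6, -7.7]
ee_pos: [0.5449, -0.0459, 0.1601]
contact_force: [-5.1, -3.9, -8.6]
{'time': 14.0, 'joints': [0.1844, 0.7104, -0.308, 1.8736, 0.352, 0.612, 1.1844], 'ee_pos': [0.5449, -0.0459, 0.1601], 'contact_force': [-5.0571, -3.8678, -8.6323], 'wrist_torque': [-0.7214, 0.9537, -0.0127], 'opening': 0.3389}
[[-0.001, 0.042, 0.999], [-0.0, 0.999, -0.042], [-1.0, -0.001, -0.001]]
1 0.0056 -0.0143 0.0028
2 0.0114 -0.0284 0.0056
3 0.0175 -0.0425 0.0083
4 0.0238 -0.0564 0.0111
5 0.0303 -0.0703 0.0139
6 0.0371 -0.084 0.0167
7 0.0441 -0.0976 0.0194
8 0.0514 -0.1111 0.0222
9 0.0589 -0.1244 0.025
10 0.0666 -0.1377 0.0278
11 0.0746 -0.1507 0.0306
12 0.0828 -0.1637 0.0333
13 0.0912 -0.1765 0.0361
14 0.0998 -0.1891 0.0389
15 0.1087 -0.2016 0.0417
16 0.1178 -0.2139 0.0444
```

```bash
python3 -m jog '{"translation":[[0.001,0.0014,-0.0036],[0.001,0.0028,-0.0072],[0.002,0.0042,-0.0107],[0.002,0.0056,-0.0143]],"rotation":[[0.0007,0,0],[0.0014,0,0],[0.0021,0,0],[0.0028,0,0]]}'|egrep 'ee_pos|force'
python3 -m jog '{"translation":[[0,0,0]],"rotation":[[0,0,0]]}' |egrep 'ee_pos|force'
```

```text
ee_pos: [0.5436, -0.0452, 0.1601]
contact_force: [-1.3, -6.5, -9.1]
ee_pos: [0.5434, -0.0451, 0.1601]
contact_force: [-1.0, -5.4, -9.0]
```

```bash
python3 -m jog '{"translation":[[0,0.0014,-0.0036],[0,0.0028,-0.0072],[0,0.0042,-0.0107],[0,0.0056,-0.0143]],"rotation":[[0.0007,0,0],[0.0014,0,0],[0.0021,0,0],[0.0028,0,0]]}'|egrep 'ee_pos|force'
python3 -m jog '{"translation":[[0,0,0]],"rotation":[[0,0,0]]}' |egrep 'ee_pos|force'
python3 -c "
from h import *
st()"
```

```text
ee_pos: [0.54, -0.0435, 0.1601]
contact_force: [-0.2, -5.8, -9.1]
ee_pos: [0.5398, -0.0434, 0.1601]
contact_force: [-1.3, -5.9, -9.0]
{'time': 15.0, 'joints': [0.1721, 0.7025, -0.2941, 1.8936, 0.345, 0.5921, 1.1502], 'ee_pos': [0.5398, -0.0434, 0.1601], 'contact_force': [-1.3295, -5.9429, -9.022], 'wrist_torque': [-1.1271, 0.3468, 0.2743], 'opening': 0.3334}
[[0.003, 0.076, 0.997], [-0.001, 0.997, -0.076], [-1.0, -0.001, 0.003]]
```

```bash
python3 -m jog '{"translation":[[0,0.005,-0.0143],[0,0.0104,-0.0284],[0,0.016,-0.0425],[0,0.022,-0.0564],[0,0.0285,-0.0703],[0,0.0351,-0.084],[0,0.0421,-0.0976],[0,0.0494,-0.1111]],"rotation":[[0.0028,0,0],[0.0056,0,0],[0.0083,0,0],[0.0111,0,0],[0.0139,0,0],[0.0167,0,0],[0.0194,0,0],[0.0222,0,0]]}'|egrep 'ee_pos|force'
python3 -c "
from h import *
st()
s=robot.read_state();print(np.array(s['tool_rot']).T@s['contact_force'])
h=own2w(-.107,.130);d=np.array(s['ee_pos'])[:2]-h;print(np.hypot(*d),np.degrees(np.arctan2(d[1],d[0])))"
```

```text
ee_pos: [0.5125, -0.0279, 0.1604]
contact_force: [-3.3, -4.7, -4.8]
{'time': 15.8, 'joints': [0.1157, 0.6708, -0.2445, 1.9766, 0.3046, 0.527, 1.0125], 'ee_pos': [0.5125, -0.0279, 0.1604], 'contact_force': [-3.3133, -4.7069, -4.8301], 'wrist_torque': [-0.8453, 0.8312, 0.2082], 'opening': 0.3358}
[[0.002, 0.214, 0.977], [-0.0, 0.977, -0.214], [-1.0, 0.0, 0.002]]
[ 4.82397231 -5.30905979 -2.23730103]
0.21984174338961643 -123.1568094728056
```

```bash
python3 -m jog '{"translation":[[0,0.0104,-0.0284],[0,0.0218,-0.0564],[0,0.0351,-0.084],[0,0.0494,-0.1111],[0,0.0646,-0.1377],[0,0.0808,-0.1637],[0,0.0978,-0.1891],[0,0.1158,-0.2139]],"rotation":[[0.0056,0,0],[0.0111,0,0],[0.0167,0,0],[0.0222,0,0],[0.0278,0,0],[0.0333,0,0],[0.0389,0,0],[0.0444,0,0]]}'|egrep 'ee_pos|force'
cat >> h.py <<'E'
def door():
    s=robot.read_state();R=np.array(s['tool_rot']);print("F tool",(R.T@s['contact_force']).round(1),"yawturn",(np.pi/2-psi*-1+0-np.arctan2(R[1,1],R[0,1])).round(3))
    h=own2w(-.107,.130);d=np.array(s['ee_pos'])[:2]-h;print("rad",np.hypot(*d).round(4),"ang",(-np.arctan2(d[1],d[0])+psi-np.arctan2(.205,.078)*1).round(3)%6.283-np.pi, s['ee_pos'],s['joints'])
E
python3 -c "
from h import *
door()
cv2.imwrite('pics/scene4.png',cams.camera('scene')[:,:,::-1]);cv2.imwrite('pics/top4.png',cams.camera('top')[:,:,::-1])"
```

```text
ee_pos: [0.4666, 0.0132, 0.1604]
contact_force: [-3.5, -2.3, -5.7]
F tool [ 5.7 -3.7 -2. ] yawturn 0.453
rad 0.2192 ang -1.9595926535897932 [0.46657997 0.01321407 0.16038302] [-0.03536064  0.62465143 -0.14269258  2.11256444  0.20531951  0.41426744
  0.73662034]
```

View pics/top4.png

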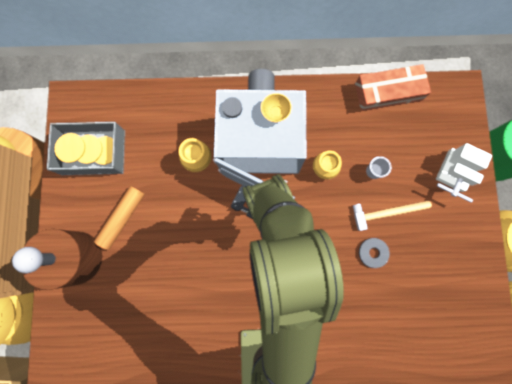

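```bash
for i in 1 2; do python3 -m jog '{"translation":[[0,0.0104,-0.0284],[0,0.0218,-0.0564],[0,0.0351,-0.084],[0,0.0494,-0.1111],[0,0.0646,-0.1377],[0,0.0808,-0.1637],[0,0.0978,-0.1891],[0,0.1158,-0.2139]],"rotation":[[0.0056,0,0],[0.0111,0,0],[0.0167,0,0],[0.0222,0,0],[0.0278,0,0],[0.0333,0,0],[0.0389,0,0],[0.0444,0,0]]}'|egrep 'ee_pos|force'
python3 -c "
from h import *
door()"; done
```

```text
ee_pos: [0.4342, 0.0646, 0.1602]
contact_force: [-1.5, -0.4, -5.2]
F tool [ 5.2 -1.4 -0.8] yawturn 0.73
rad 0.2187 ang -1.6815926535897932 [0.43418975 0.06459749 0.16018953] [-0.22102584  0.60193017 -0.04747934  2.19473255  0.07540603  0.34214726
  0.46755912]
ee_pos: [0.4169, 0.1236, 0.1603]
contact_force: [-1.1, 0.1, -4.8]
F tool [ 4.8 -1.  -0.7] yawturn 1.008
rad 0.2183 ang -1.3995926535897931 [0.41687813 0.12358552 0.1602898 ] [-0.41812808  0.60041887  0.03926526  2.21064919 -0.07529319  0.32563461
  0.20583964]
```

```bash
for i in 1 2; do python3 -m jog '{"translation":[[0,0.0114,-0.0284],[0,0.0238,-0.0564],[0,0.0371,-0.084],[0,0.0514,-0.1111],[0,0.0666,-0.1377],[0,0.0828,-0.1637],[0,0.0998,-0.1891],[0,0.1178,-0.2139]],"rotation":[[0.0056,0,0],[0.0111,0,0],[0.0167,0,0],[0.0222,0,0],[0.0278,0,0],[0.0333,0,0],[0.0389,0,0],[0.0444,0,0]]}'|egrep 'ee_pos|force'
python3 -c "
from h import *
door()"; done
for i in 1 ; do python3 -m jog '{"translation":[[0,0,0],[0,0,0],[0,0,0]],"rotation":[[0,0,0],[0,0,0],[0,0,0]]}';done
python3 -c "
from h import *
door()
cv2.imwrite('pics/top5.png',cams.camera('top')[:,:,::-1])"
```

```text
ee_pos: [0.4166, 0.1852, 0.1604]
contact_force: [1.3, -0.5, -4.0]
F tool [4.  1.1 0.8] yawturn 1.287
rad 0.2181 ang -1.1165926535897928 [0.41656205 0.18516412 0.16043484] [-0.60249702  0.62095295  0.13247729  2.15637363 -0.21938181  0.36876971
 -0.04873147]
ee_pos: [0.4331, 0.2441, 0.1606]
contact_force: [2.5, -1.3, -4.4]
F tool [4.4 2.5 1.3] yawturn 1.566
rad 0.2182 ang -0.8345926535897927 [0.43309296 0.24412708 0.16061098] [-0.75362212  0.66469112  0.23954851  2.04433241 -0.33759135  0.4603086
 -0.29806114]
time: 20.2
ee_pos: [0.4322, 0.242, 0.1603]
tool_rot: [[0.005, 0.999, -0.037], [0.003, -0.037, -0.999], [-1.0, 0.005, -0.003]]
contact_force: [6.3, 1.0, -4.0]
opening: 0.342
F tool [ 4.   6.2 -1.2] yawturn 1.566
rad 0.2182 ang -0.844592653589793 [0.43218716 0.24203979 0.16026824] [-0.75259359  0.66460325  0.24060987  2.04735327 -0.33647593  0.46006737
 -0.29648267]
```

View pics/top5.png

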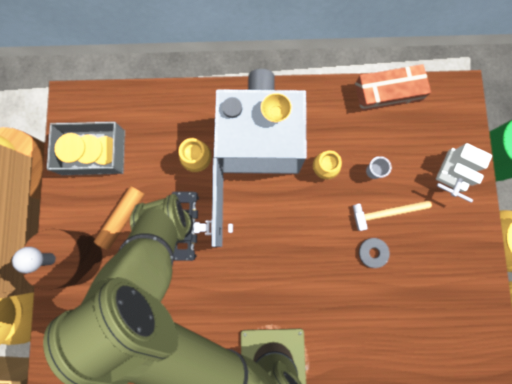

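```bash
for i in 1 2; do python3 -m jog '{"translation":[[0,0,0],[0,0,0],[0,0,0],[0,0,0],[0,0,0]],"rotation":[[0,0,0],[0,0,0],[0,0,0],[0,0,0],[0,0,0]]}' 0;done
python3 -c "
from h import *
door()
cv2.imwrite('pics/wrist6.png',cams.camera('wrist')[:,:,::-1])"
```

```text
time: 20.75
ee_pos: [0.4295, 0.2406, 0.1595]
tool_rot: [[-0.0, 0.999, -0.04], [-0.0, -0.04, -0.999], [-1.0, -0.0, 0.0]]
contact_force: [-0.4, 0.1, -0.4]
opening: 0.764
time: 21.25
ee_pos: [0.4297, 0.2406, 0.1594]
tool_rot: [[-0.0, 0.999, -0.04], [-0.0, -0.04, -0.999], [-1.0, -0.0, 0.0]]
contact_force: [-0.3, 0.2, 0.3]
opening: 0.999
F tool [-0.3 -0.3 -0.2] yawturn 1.569
rad 0.2199 ang -0.8555926535897926 [0.42973246 0.24063988 0.15944651] [-0.75329581  0.6655447   0.24164549  2.05029292 -0.33735463  0.46282661
 -0.2980958 ]
```

View pics/wrist6.png

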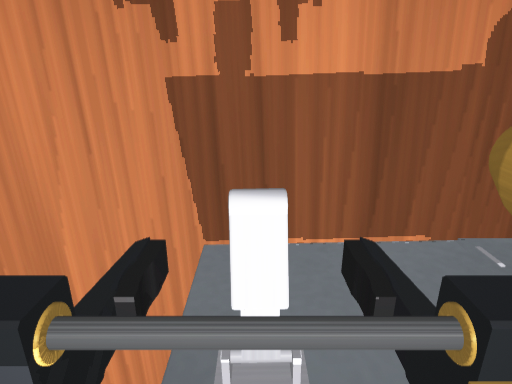

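Released, with the paddle (col. 229–288) free between the open fingers. I'll rise straight up by 150 mm, then move off.

```bash
python3 -m jog '{"translation":[[-0.04,0,0],[-0.1,0,0],[-0.18,0,0],[-0.26,0,0],[-0.34,0,0],[-0.42,0,0],[-0.48,0,0],[-0.5,0,0]],"rotation":[[0,0,0],[0,0,0],[0,0,0],[0,0,0],[0,0,0],[0,0,0],[0,0,0],[0,0,0]]}' 0
python3 -m jog '{"translation":[[0,0,-0.04],[0,0,-0.12],[0,0,-0.22],[0,0,-0.34],[0,0,-0.46],[0,0,-0.54],[0,0,-0.6],[0,0,-0.6]],"rotation":[[0,0,0],[0,0,0],[0,0,0],[0,0,0],[0,0,0],[0,0,0],[0,0,0],[0,0,0]]}' 0
python3 -c "
from h import *
st()
a=cams.camera('top')[:,:,::-1];cv2.imwrite('pics/top7.png',a);cv2.imwrite('pics/scene7.png',cams.camera('scene')[:,:,::-1])
e=unp('top',(217,170),.205);f=unp('top',(215,243),.205);print(e,f)"
```

```text
time: 22.1
ee_pos: [0.4305, 0.2409, 0.2865]
tool_rot: [[0.003, 0.999, -0.041], [0.002, -0.041, -0.999], [-1.0, 0.003, -0.002]]
contact_force: [-0.2, -0.1, 0.1]
opening: 0.995
time: 22.9
ee_pos: [0.4343, 0.3936, 0.2829]
tool_rot: [[-0.002, 0.999, -0.036], [0.0, -0.036, -0.999], [-1.0, -0.002, -0.0]]
contact_force: [-0.8, -0.6, 0.4]
opening: 1.001
{'time': 22.9, 'joints': [-1.0262, 0.6092, 0.3687, 1.6487, -0.2612, 0.9337, -0.5974], 'ee_pos': [0.4343, 0.3936, 0.2829], 'contact_force': [-0.7602, -0.5652, 0.3671], 'wrist_torque': [-0.0773, 0.0636, -0.0041], 'opening': 1.0012}
[[-0.002, 0.999, -0.036], [0.0, -0.036, -0.999], [-1.0, -0.002, -0.0]]
[0.59727362 0.15306992 0.205     ] [0.38319865 0.16022729 0.205     ]
```

View pics/top7.png

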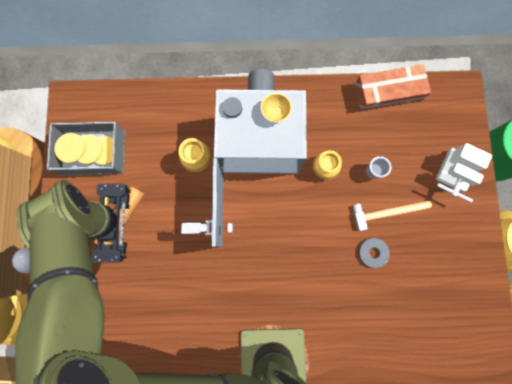

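View pics/scene7.png

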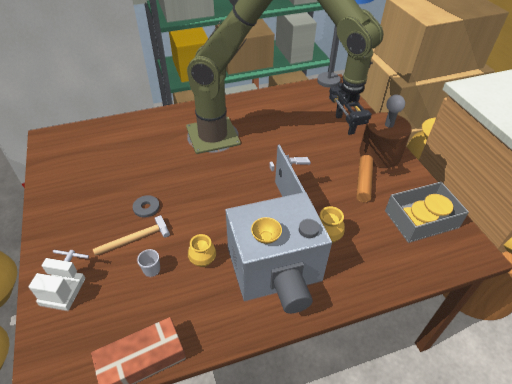

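```bash
python3 -m jog '{"translation":[[0,0,0],[0,0,0],[0,0,0],[0,0,0],[0,0,0]],"rotation":[[0,0,0],[0,0,0],[0,0,0],[0,0,0],[0,0,0]]}' 0 | grep -E 'time|force'; python3 -c "
from station import robot
print(robot.hand_in())"
```

```text
time: 23.5
contact_force: [0.6, -0.1, -0.3]
the job is handed in; nothing more can be done
None
```

The door is standing open at about a right angle, and I handed the job in at about 23.5 s.

- **Paddle:** I pinched it from above and lifted it in 1 mm steps. The load stayed flat at about 7 N (spring plus pad friction), then rose to about 15.5 N, roughly 8.5 N beyond the spring. That was the rubber stop, about 24 mm up. The 8.5 N is slightly over the 5 to 8 N you called plainly the stop, but well under the 18 N that does damage. I then eased back about 1 mm.
- **Door:** With the paddle held up, I swung the door along its arc. The first few millimetres showed no sign of the pawl dragging, and sideways forces stayed under about 7 N throughout.
- **Letting go:** I opened the fingers, rose straight up and moved the hand clear.

**Last checks:** After release, the top camera showed the door at about 89.5 to 90°, and the hand's final turn was 1.566 to 1.569 rad. The pots, bowl, cup, tools and log looked unmoved in the top and scene pictures. The contact force was within noise. I did not use the hand-position angle in my helper script because it had a wrong offset. None of the other checks disagreed.

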